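# Kettle off the boil

## Task

The kettle has boiled: shut off the burner it stands on by turning that burner's knob clockwise all the way to its stop, and only then lift the kettle off and set it down gently, upright, in the middle of the round cork mat. The bread in the frying pan on the other burner is still toasting, so leave the pan and its knob as they are, and do not push the jar or the pepper mill about.

Things in the scene. Friction and masses are not known exactly. Their poses are not given: they have to be found in the camera images.
- hob: Two-burner table-top gas hob, fixed, brushed steel, 500 mm wide (its y) x 320 mm deep (its x), top sheet 55 mm above the table. Origin: centre of its footprint at table level; x points to its rear, away from the robot, y to its left as the robot sees it (a yaw of a few degrees is usual). Each burner, left and right, has its own knob directly in front of it, 170 mm nearer to the robot
- burner_left (a point): Centre of the left burner at the top of its black cast-iron pan support (190 mm square), 85 mm above the table; vessels stand at this height. The kettle stands on one burner, the frying pan on the other, within some 5 mm of the centre
- burner_right (a point): The same for the right burner, 250 mm from the left one
- knob_left (a joint): Angle of the left burner's knob in rad: 0 = off, against its hard clockwise stop (seen from above); it grows anticlockwise (on) up to 3.4. Lit burners start between 1.3 and 2.7. The knob turns about a vertical axis against light friction (about 0.05 N m) and stays where it is left. At 0 the bar and its white pointer line point to the hob's rear (+x of the hob), at the red dot
- knob_right (a joint): The same for the right burner's knob
- knob_left_grip (a point): On the axis of the left knob, 88 mm above the table, where its bar grip is pinched: black bar 48 mm long, 14 mm thick, from 66 to 96 mm above the table, standing on a 50 mm disc whose top is at 66 mm (keep fingertips above that). x of this point runs along the bar towards the end with the white pointer line; it turns with the knob
- knob_right_grip (a point): The same for the right knob
- knob_left_mark (a point): Pointer tip of the left knob, on top of the bar, 22 mm from the axis
- knob_right_mark (a point): The same for the right knob
- kettle_center (a point): Middle of the dark teal enamel kettle, on its axis, 94 mm above its underside. Body 140 mm across and 97 mm high, flat base 120 mm across, wooden lid knob up to 120 mm above the underside; z up, spout along x reaching 125 mm from the axis, at the start turned to the rear or the left, not towards the knobs. Weighs 0.5 to 0.85 kg
- kettle_grip (a point): Centre of the kettle's wooden handle bar, on the kettle's axis, 178 mm above its underside (84 mm above kettle_center). The bar runs along x, 96 mm long, 18 mm thick (y) and 20 mm high, rigidly fixed by a steel arch at both ends; 48 mm free below it to the lid knob's top at its centre
- kettle: The whole kettle; origin at the centre of its underside, z up, spout along x
- mat: Round cork mat, 200 mm across, 12 mm thick, fixed to the table beside the hob (to the robot's right). Origin: centre of its underside
- mat_top (a point): Centre of the mat's upper face, 12 mm above the table; z up
- pan: Low dark steel frying pan with two slices of bread in it, 190 mm across, 45 mm high (its rim 130 mm above the table), black handle along its x reaching 255 mm from the axis, turned to the rear. Origin: centre of its underside. To be left alone
- jar: Jar of dark jam with a brass-coloured lid, 72 mm across, 95 mm high, loose, to the right of the mat (behind it, farther right, a fixed cheese board up to 105 mm high). Origin: centre of its underside. To be left alone
- pepper_mill: Dark wooden pepper mill, 60 mm across, 152 mm high, loose, to the left of the hob. Origin: centre of its underside. To be left alone
There are look-alikes about, which are no part of the job. There is more than one size of the kettle; the job needs the largest. There is more than one size of the mat; the one meant has the size given above.

How it is judged:
By the outcome, as a careful person would: the job done as asked, in the order asked, and still so for the second after the job is handed in, with the robot touching nothing.
It also fails if it takes over 72 s, if anything falls off the work surface, if the arm or the gripper's body presses on something with over 40 N, if the wrist force passes 120 N, or if a joint passes its speed limit or range.

## Robot

A 6-joint arm with a two-finger parallel gripper is mounted at the origin on the work surface. World frame = base frame: x ahead of the robot, y to its left, z up, the work surface at z = 0. Lengths are in mm, angles in rad, forces in N, time in s.
With the tool pointing down it reaches from about 350 to 975 mm from the base axis. Payload 7.1 kg.
Tool frame: the origin (TCP) lies midway between the tips of the shut fingers; the grasp point (between the pads) lies 19 mm behind it; z points along the fingers, y is the line along which they close (so a half turn about z gives the same grasp; the last joint's range is limited). The gripper opens to 88 mm and grips with 3 to 60 N. Pads are 20 mm wide; open, the fingers measure 115 mm over their backs; the gripper's body (75 mm by 178 mm) begins 61 mm behind the grasp point.
Start: joints at [-1.149, 0.423, 1.63, -0, 1.089, -0.019], TCP at [266.679, -565.232, 189.175] pointing down, gripper open.
Joint ranges: [-3, 3], [-0.9, 2.11], [0.09, 2.58], [-1.31, 4.45], [0.11, 2.69], [-2.54, 2.54]. Speed limits (rad/s): [2.39, 2.39, 3.01, 3.14, 3.14, 3.14].

## Interface

Orientations are given as a rotation vector (axis times angle).
In Python, from workcell import ctrl gives the robot as it stands. The module is installed in compiled form; this text tells all that it offers.
- The arm moves only by the tool servo_tool, never from a script. Its argument "increments" is a list of rows, each a list of 7 numbers: the shift along the world's x, y, z in cm, then the turn, a rotation vector about the world's x, y, z in degrees, then the opening, from -1 (shut) to 1 (fully open). A call has 1 to 20 rows; each row is the pose to reach, as a shift and turn from the pose commanded when the call began; what a row does not reach only later rows make up. A row lasts 1/12 s, in which the tool goes at most 41.7 mm and 7.16 degrees, less where a joint would pass 70% of its speed; a pose out of reach is approached as far as the arm can. A call with a gripper value outside its range is refused whole. The fingers move at their own pace and stop on an object; the grip force is fixed at half the most. Time passes only in rows, so rows that repeat a pose let the fingers close. It gives the time, the measured TCP pose, the force, the opening and the grip force at its end, in the units of the state.
- ctrl.get_obs(): the state, without advancing time (a new reading comes with each control period).
- ctrl.get_image(name): name is "scene" or "top"; returns a dict with "image" (384x512x3 uint8, red, green, blue), "fx", "fy", "cx", "cy" (pixels), "extrinsics" (4x4, takes a point from camera to world coordinates). Camera axes: x right, y up, looking along -z (the intrinsics and any distortion apply to the point x, -y, -z); pixel columns grow to the right and rows downward; lengths in mm; the calibration is good to about 2 mm. A picture is of the moment at which its call begins. There is no depth.
- ctrl.close_job(): hands the job in; it is judged then, once.
The state is a dict: "t": time; "qpos": joint angles; "qvel": joint speeds; "joint_torque": joint torques, N m; "ee_pos": TCP position; "orientation": TCP orientation; "ft_force": force on the tool from outside, world axes, zero at the start; "moment": the same for the moment, N m; "width": finger opening in mm; "grasp_force": force on a finger pad.
Only numpy, scipy, OpenCV 4.12 (cv2) and the standard library are available. Lean on these libraries where they do the work, as an engineer would, in place of code of your own. Each camera call takes 0.05 s, during which the arm holds its last target. There are 200 camera calls.

## Working session

There is one attempt and no reset: what is moved stays moved. The work goes in short steps, Python scripts to look and compute and a tool call to move; the robot and the scene stay as the last step left them, time stands still between calls to the robot, and variables do not carry over. Pictures are saved under pics/ and viewed, at most 10 in all, crops included, and the job is handed in when it is done.

Besides the shell and the picture viewer there is one more tool, called as name(argument=value, ...), one argument or row to a line, values as JSON. servo_tool: Moves the arm, as the interface text tells. Its arguments: {"type":"object","properties":{"increments":{"type":"array","items":{"type":"array","items":{"type":"number"}}}},"required":["increments"]}

```bash
mkdir -p pics; cat > h.py <<'E'
import numpy as np, cv2
from workcell import ctrl
def grab(n):
    d=ctrl.get_image(n); return d
def ray(d,u,v):
    E=np.array(d["extrinsics"]); r=np.array([(u-d["cx"])/d["fx"],-(v-d["cy"])/d["fy"],-1.0])
    return E[:3,3],E[:3,:3]@r
def onz(d,u,v,z):
    o,r=ray(d,u,v); return (o+r*(z-o[2])/r[2])[:3]
def proj(d,p):
    E=np.array(d["extrinsics"]); c=E[:3,:3].T@(np.array(p,float)-E[:3,3])
    return d["cx"]+d["fx"]*c[0]/-c[2], d["cy"]+d["fy"]*-c[1]/-c[2]
E
python3 - <<'E'
from h import *
import pickle
for n in("scene","top"):
    d=grab(n); pickle.dump(d,open(n+".pkl","wb"))
    print(n,d.keys(),d["fx"],d["cx"],d["cy"],np.round(d["extrinsics"],3).tolist())
    cv2.imwrite(f"pics/{n}0.png",cv2.resize(d["image"][:,:,::-1],(800,600),interpolation=cv2.INTER_CUBIC))
o=ctrl.get_obs();print(o["ee_pos"],o["orientation"],o["width"],o["t"])
E
```

```text
scene dict_keys(['image', 'fx', 'fy', 'cx', 'cy', 'extrinsics']) 402.220807636842 253.25347119209343 188.37598876035528 [[0.512, -0.726, 0.459, 1158.806], [0.859, 0.44, -0.261, -408.607], [-0.012, 0.528, 0.849, 1340.705], [0.0, 0.0, 0.0, 1.0]]
top dict_keys(['image', 'fx', 'fy', 'cx', 'cy', 'extrinsics']) 408.4876982073896 263.67523718371245 198.5409920960032 [[0.027, 0.994, -0.102, 398.835], [-1.0, 0.028, 0.005, -32.238], [0.008, 0.102, 0.995, 1821.053], [0.0, 0.0, 0.0, 1.0]]
[ 266.47401359 -564.766938    188.48597486] [-3.06430978e+00 -6.86494096e-01  3.96612495e-04] 87.72960653700245 0.1
```

View pics/scene0.png

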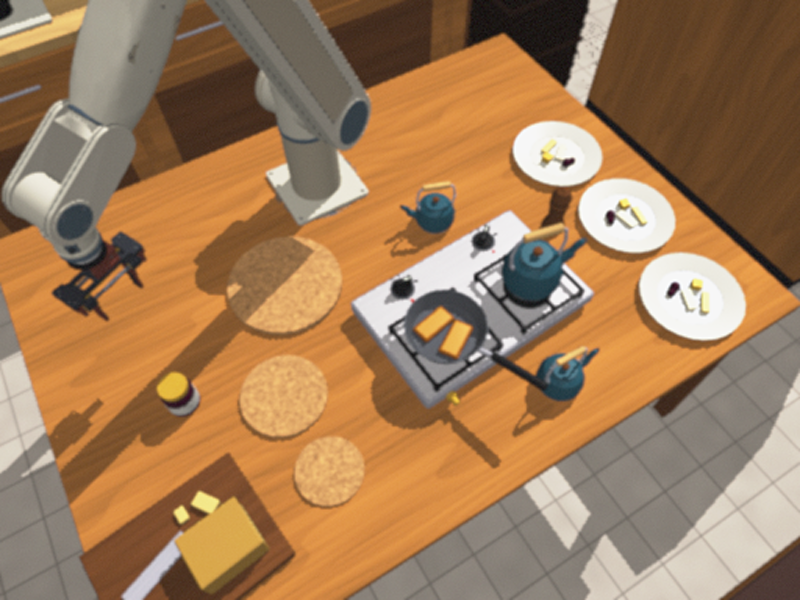

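View pics/top0.png

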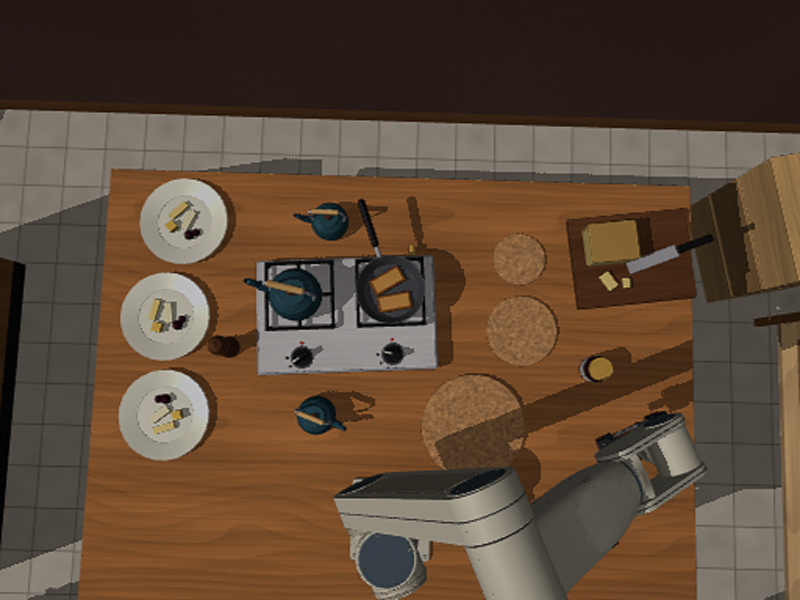

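The scene view shows the big kettle on the left burner (~535,265), the pan on the right one, and the knobs at (483,238) and (402,287). In the top view the 200 mm mat is the middle one (~522,330, about 70 px across, or roughly 200 mm). The jar is at (597,368).

```bash
python3 - <<'E'
from h import *
import pickle
T=pickle.load(open("top.pkl","rb"));S=pickle.load(open("scene.pkl","rb"))
a=cv2.resize(T["image"][155:245,150:290,::-1],None,fx=5.7,fy=5.7,interpolation=cv2.INTER_CUBIC)[:513]
cv2.imwrite("pics/tc.png",a)
b=cv2.resize(S["image"][125:215,235:395,::-1],None,fx=5,fy=5,interpolation=cv2.INTER_CUBIC)
cv2.imwrite("pics/sc.png",b)
hsv=cv2.cvtColor(T["image"],cv2.COLOR_RGB2HSV)
c=hsv[211,334];print("cork",c)
for d,u,v in((T,334,211),(S,181,253)):
    h=cv2.cvtColor(d["image"],cv2.COLOR_RGB2LAB).astype(int); 
    y,x=int(v),int(u); ref=np.median(h[y-6:y+7,x-6:x+7].reshape(-1,3),0)
    m=((np.abs(h-ref)*[.5,1,1]).max(2)<12).astype(np.uint8)
    m=cv2.morphologyEx(m,cv2.MORPH_CLOSE,np.ones((3,3)));m=cv2.morphologyEx(m,cv2.MORPH_OPEN,np.ones((5,5)))
    n,l,s,ce=cv2.connectedComponentsWithStats(m); k=l[y,x]; print("mat",s[k],ce[k],onz(d,*ce[k],12), "diam",2*np.sqrt(s[k][4]/np.pi))
E
```

```text
cork [ 14 139 127]
mat [   51   110   392   274 43734] [218.46400969 248.35352357] [359.50058087 151.3053664   12.        ] diam 235.97427455010347
mat [ 154  223   84   56 2757] [187.50163221 250.5484222 ] [ 543.60217758 -333.12598756   12.        ] diam 59.24796557549334
```

View pics/tc.png

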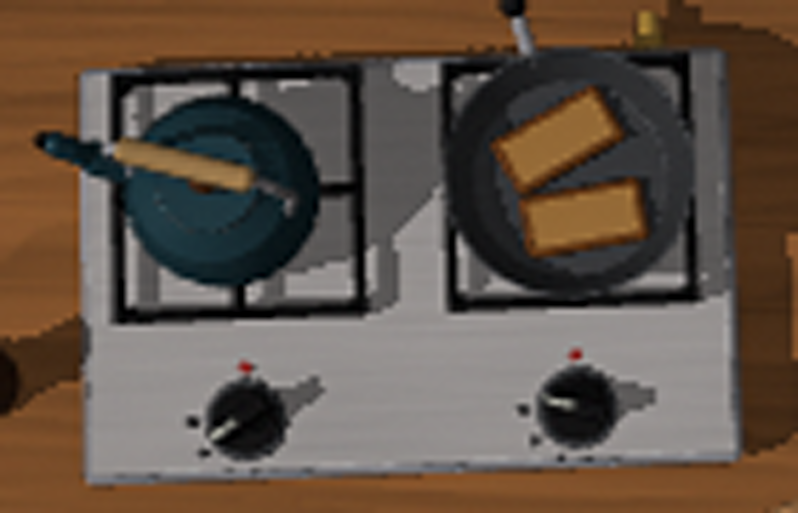

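View pics/sc.png

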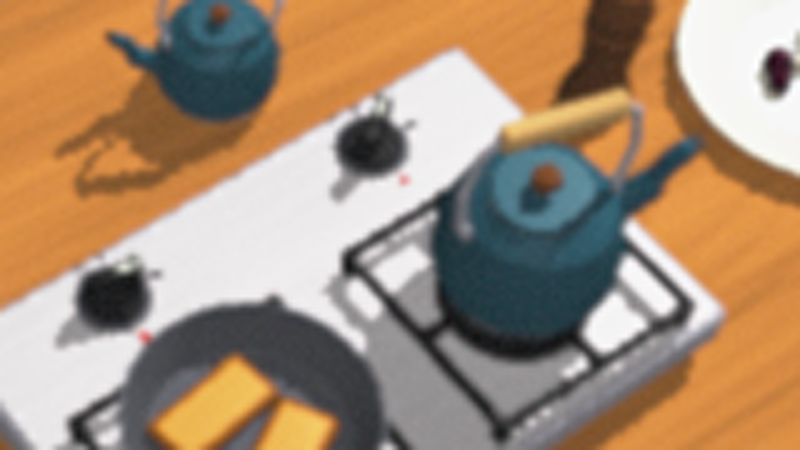

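The top crop shows the left knob's disc centred at (246,418), its pointer aimed at (210,438), and the red dot at (246,367), so the knob is about 2.1 rad on. The kettle's bar runs from (115,148) to (250,180), with the spout to the left. The scene crop agrees: bar from (505,135) to (632,100), and left knob at (372,145).

```bash
python3 - <<'E'
from h import *
import pickle
T=pickle.load(open("top.pkl","rb"));S=pickle.load(open("scene.pkl","rb"))
t=lambda x,y:(150+x/5.7-.4,155+y/5.7-.4)
s=lambda x,y:(235+x/5-.4,125+y/5-.4)
P=lambda n,d,p,z:print(n,np.round(onz(d,*p,z),1))
P("mat",T,(333.4,211.5),12);P("mat",S,(181.1,253.1),12)
def tri(p,q):
    A=[];b=[]
    for d,x in((T,p),(S,q)):
        o,r=ray(d,*x);r/=np.linalg.norm(r);M=np.eye(3)-np.outer(r,r);A.append(M);b.append(M@o)
    print("tri",np.linalg.lstsq(np.vstack(A),np.hstack(b),rcond=None)[0].round(1))
tri(t(183,164),s(568,118))
for p in((115,148),(250,180),(183,164)):P("barT",T,t(*p),268)
for p in((505,135),(632,100),(568,118)):P("barS",S,s(*p),268)
P("bodyT",T,t(222,190),140)
P("spoutT",T,t(40,140),170)
for p in((246,418),(210,438),(246,367)):P("knobL T",T,t(*p),66 if p[1]==418 else 96 if p[1]==438 else 55)
P("knobL S",S,s(372,145),66);P("dotL S",S,s(404,180),55);P("dotR T",T,t(575,354),55)
P("knobR T",T,t(577,407),66)
for p in ((80,72),(727,50),(86,483),(739,458)):P("hob",T,t(*p),55)
P("jar",T,(597/1.5625,368/1.5625),95)
# bar by colour, in both pictures
for d,(r0,r1,c0,c1) in((T,(170,195,160,200)),(S,(135,160,325,370))):
    h=cv2.cvtColor(d["image"],cv2.COLOR_RGB2HSV)[r0:r1,c0:c1]
    m=((h[...,0]>8)&(h[...,0]<25)&(h[...,1]>80)&(h[...,2]>130)).astype(np.uint8)
    n,l,st,ce=cv2.connectedComponentsWithStats(m);k=1+st[1:,4].argmax()
    pts=np.argwhere(l==k)[:,::-1].astype(np.float32)+[c0,r0]
    print(st[k],cv2.minAreaRect(pts.astype(np.float32)));print(onz(d,*pts.mean(0),268))
o=ctrl.get_obs();import scipy.spatial.transform as R
print(R.Rotation.from_rotvec(o["orientation"]).as_matrix().round(3))
E
```

```text
mat [ 535.6 -352.6   12. ]
mat [ 540.6 -356.9   12. ]
tri [607.8 274.7 266.9]
barT [617.9 321.5 268. ]
barT [598.7 230.  268. ]
barT [608.3 275.4 268. ]
barS [597.5 228.7 268. ]
barS [618.1 318.9 268. ]
barS [607.9 273.  268. ]
bodyT [607.3 271.6 140. ]
spoutT [635.9 397.7 170. ]
knobL T [444.5 259.1  66. ]
knobL T [428.3 279.9  96. ]
knobL T [483.3 262.6  55. ]
knobL S [445.5 253.6  66. ]
dotL S [480.4 261.1  55. ]
dotR T [499.9  13.8  55. ]
knobR T [459.5  10.8  66. ]
hob [706.  399.8  55. ]
hob [737.1 -96.   55. ]
hob [392.7 379.1  55. ]
hob [ 424.7 -112.4   55. ]
jar [ 433.4 -544.4   95. ]
[10 10 23  8 72] ((180.9764862060547, 183.60589599609375), (22.99462890625, 3.1454918384552), 12.52880859375)
[607.22135379 276.45501626 268.        ]
[  3   0  42  25 592] ((348.5, 147.0), (24.0, 41.0), 90.0)
[605.39614809 290.28891245 268.        ]
[[ 0.904  0.427 -0.001]
 [ 0.427 -0.904  0.001]
 [ 0.    -0.001 -1.   ]]
```

servo_tool(
  increments=[
    [3,16,2,0,0,20,1],
    [7,33,2,0,0,40,1],
    [11,50,2,0,0,60,1],
    [14,66,2,0,0,80,1],
    [17.75,82.5,2,0,0,100,1],
    [17.75,82.5,2,0,0,100,1],
    [17.75,82.5,2,0,0,100,1],
    [17.75,82.5,2,0,0,100,1],
    [17.75,82.5,2,0,0,100,1],
    [17.75,82.5,2,0,0,100,1],
    [17.75,82.5,2,0,0,100,1],
    [17.75,82.5,2,0,0,100,1],
    [17.75,82.5,2,0,0,100,1],
    [17.75,82.5,2,0,0,100,1],
    [17.75,82.5,2,0,0,100,1],
    [17.75,82.5,2,0,0,100,1],
    [17.75,82.5,2,0,0,100,1],
    [17.75,82.5,2,0,0,100,1],
    [17.75,82.5,2,0,0,100,1],
    [17.75,82.5,2,0,0,100,1],
  ],
)

```text
t: 1.77
ee_pos: [441.5, 251.2, 208.8]
orientation: [-1.444, -2.79, 0.001]
ft_force: [0.8, 0.2, -0.3]
width: 87.5
grasp_force: 0.0
```

servo_tool(
  increments=[
    [0,0,-4,0,0,0,1],
    [0,0,-7,0,0,0,1],
    [0,0,-9,0,0,0,1],
    [0,0,-11,0,0,0,1],
    [0,0,-12,0,0,0,1],
    [0,0,-13,0,0,0,1],
    [0,0,-13.5,0,0,0,1],
    [0,0,-13.5,0,0,0,1],
    [0,0,-13.5,0,0,0,1],
  ],
)

```text
t: 2.52
ee_pos: [442.3, 249.1, 74.5]
orientation: [1.444, 2.789, 0.001]
ft_force: [-0.8, 0.1, -0.5]
width: 88.0
grasp_force: 0.0
```

```bash
python3 - <<'E'
from h import *
S=grab("scene")
cv2.imwrite("pics/s2.png",cv2.resize(S["image"][100:200,230:363,::-1],None,fx=6,fy=6,interpolation=cv2.INTER_CUBIC))
E
```

```text
(no output)
```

View pics/s2.png

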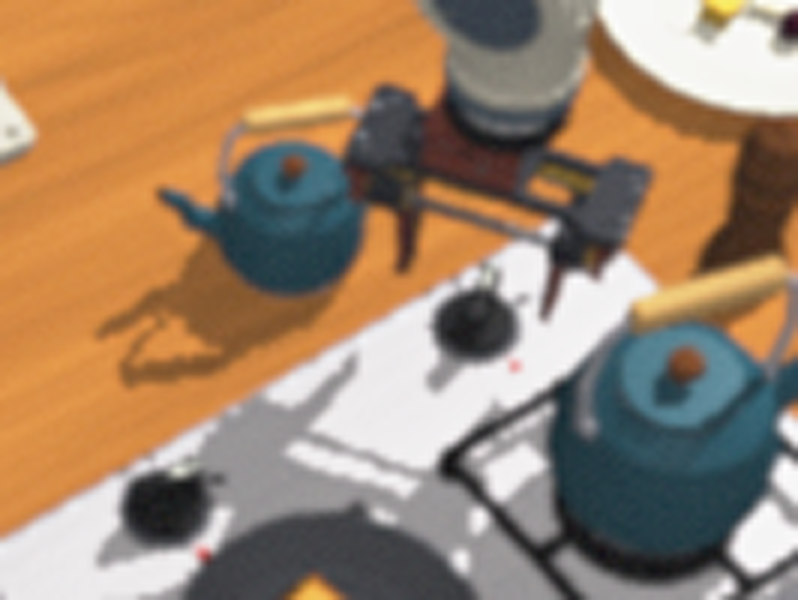

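Gripper is straddling the knob, with fingertips at (405,268) and (548,318). The knob disc is at (475,325) and the bar is still below the fingers in the picture, so I'm comparing positions.

```bash
python3 - <<'E'
from h import *
S=grab("scene"); T=grab("top")
c=lambda x,y:(230+x/6-.4,100+y/6-.4)
for n,p,z in(("tipA",(405,268),74.5),("tipB",(548,316),74.5),("disc",(475,326),62),("bartop",(476,305),96),("ptr",(487,275),96),("dot",(514,366),55)):print(n,onz(S,*c(*p),z).round(1))
for p in((444,260,96),(445,254,96),(442.3,249.1,74.5)):
    u=proj(S,p);print(p,"in crop",[(u[0]+.4-230)*6,(u[1]+.4-100)*6])
print(ctrl.get_obs()["ee_pos"])
cv2.imwrite("pics/t2.png",cv2.resize(T["image"][195:255,160:240,::-1],None,fx=9,fy=9,interpolation=cv2.INTER_CUBIC))
E
```

```text
tipA [387.9 235.3  74.5]
tipB [469.2 292.7  74.5]
disc [444.1 253.9  62. ]
bartop [449.7 246.5  96. ]
ptr [433.4 266.6  96. ]
dot [480.2 260.6  55. ]
(444, 260, 96) in crop [np.float64(488.1372801939224), np.float64(290.32473026885555)]
(445, 254, 96) in crop [np.float64(481.39408812517195), np.float64(295.22602825105264)]
(442.3, 249.1, 74.5) in crop [np.float64(469.3058641734955), np.float64(315.6463580328452)]
[442.54262682 249.27055718  74.93925118]
```

View pics/t2.png

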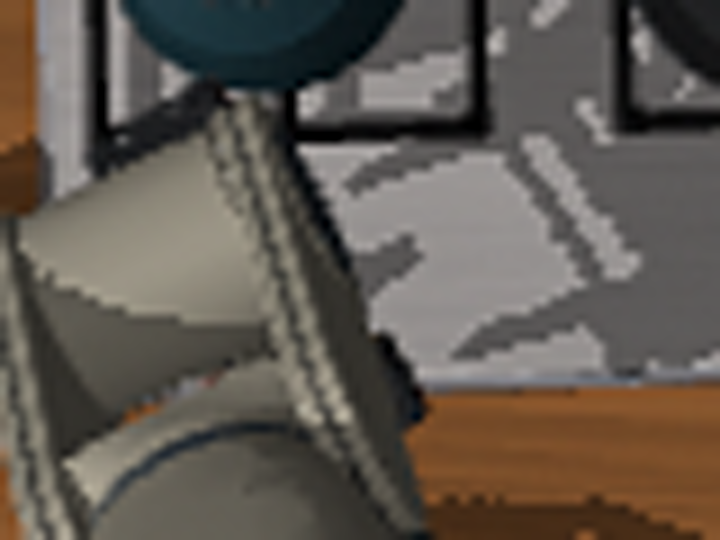

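servo_tool(
  increments=[
    [0.15,0.95,0,0,0,0,1],
    [0.15,0.95,0,0,0,0,1],
    [0.15,0.95,0,0,0,0,0],
    [0.15,0.95,0,0,0,0,-0.5],
    [0.15,0.95,0,0,0,0,-1],
    [0.15,0.95,0,0,0,0,-1],
    [0.15,0.95,0,0,0,0,-1],
    [0.15,0.95,0,0,0,0,-1],
    [0.15,0.95,0,0,0,0,-1],
    [0.15,0.95,0,0,0,0,-1],
  ],
)

```text
t: 3.5
ee_pos: [443.3, 258.4, 73.9]
orientation: [-1.444, -2.79, 0.0]
ft_force: [0.7, 0.5, -0.2]
width: 38.0
grasp_force: 0.0
```

servo_tool(
  increments=[
    [0,0,0,0,0,0,-1],
    [0,0,0,0,0,0,-1],
    [0,0,0,0,0,0,-1],
    [0,0,0,0,0,0,-1],
    [0,0,0,0,0,0,-1],
    [0,0,0,0,0,0,-1],
    [0,0,0,0,0,0,-1],
    [0,0,0,0,0,0,-1],
    [0,0,0,0,0,0,-1],
    [0,0,0,0,0,0,-1],
  ],
)

```text
t: 4.33
ee_pos: [443.3, 258.5, 74.0]
orientation: [-1.444, -2.79, 0.0]
ft_force: [0.6, 0.4, 0.5]
width: 0.5
grasp_force: 0.0
```

```bash
python3 - <<'E'
from h import *
S=grab("scene")
cv2.imwrite("pics/s3.png",cv2.resize(S["image"][120:180,270:350,::-1],None,fx=10,fy=10,interpolation=cv2.INTER_CUBIC))
o=ctrl.get_obs();print(o["ee_pos"],o["grasp_force"])
u=proj(S,o["ee_pos"]);print([(u[0]+.4-270)*10,(u[1]+.4-120)*10])
E
```

```text
[443.32620222 258.49014182  73.9932139 ] 0.0
[np.float64(403.25474825180095), np.float64(318.68040579352254)]
```

View pics/s3.png

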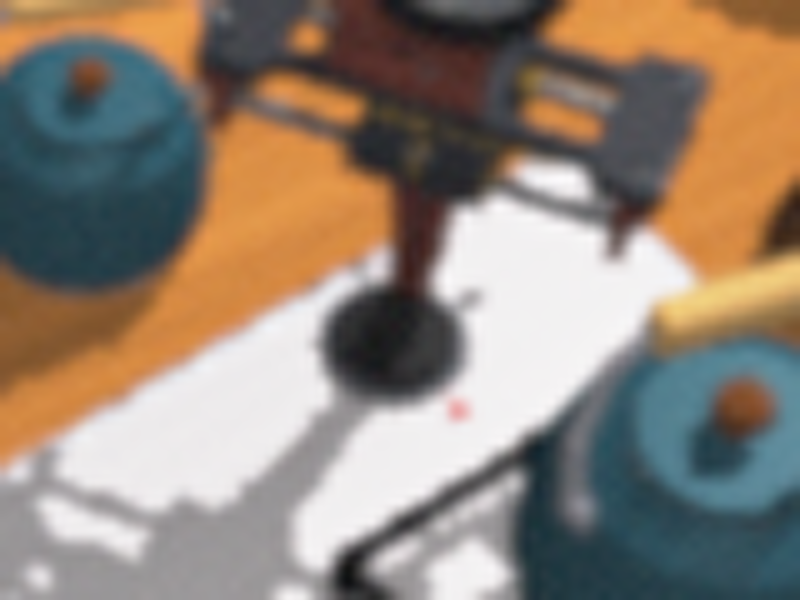

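servo_tool(
  increments=[
    [0,0,-0.1,0,0,0,-1],
    [0,0,-0.2,0,0,0,-1],
    [0,0,-0.3,0,0,0,-1],
    [0,0,-0.3,0,0,0,-1],
  ],
)

```text
t: 4.72
ee_pos: [443.2, 258.4, 70.8]
orientation: [-1.444, -2.79, 0.001]
ft_force: [0.4, -0.2, -0.2]
width: 0.6
grasp_force: 0.0
```

```bash
python3 - <<'E'
from h import *
import pickle
S=pickle.load(open("scene.pkl","rb"))
u=proj(S,(266.5,-564.8,188.5));print("start TCP in scene0 (800 view)",np.array(u)*1.5625)
from scipy.spatial.transform import Rotation as R
for s in(-50,50):print(np.array(proj(S,np.array([266.5,-564.8,188.5])+s*np.array([.427,-.904,0])))*1.5625)
o=ctrl.get_obs();print(o["ee_pos"],o["ft_force"],o["moment"],o["qpos"])
E
```

```text
start TCP in scene0 (800 view) [126.62180621 307.67846198]
[143.68357779 291.21221689]
[109.00391363 324.68141713]
[443.19904607 258.39156729  70.77224357] [ 0.37046171 -0.18984145 -0.18667573] [-0.02779074 -0.13743936  0.08183988] [ 5.04638015e-01  4.39810811e-01  1.95314131e+00  1.56190931e-06
  7.49026623e-01 -1.10696952e-01]
```

servo_tool(
  increments=[
    [0,0,-0.1,0,0,0,-1],
    [0,0,-0.2,0,0,0,-1],
    [0,0,-0.3,0,0,0,-1],
    [0,0,-0.3,0,0,0,-1],
  ],
)

```text
t: 5.05
ee_pos: [443.2, 258.4, 67.8]
orientation: [-1.444, -2.79, 0.0]
ft_force: [0.3, 0.7, 0.5]
width: 0.7
grasp_force: 0.0
```

```bash
python3 - <<'E'
from h import *
import pickle
S0=pickle.load(open("scene.pkl","rb"))["image"];S=grab("scene")
a=cv2.resize(S["image"][130:170,285:335,::-1],None,fx=12,fy=12,interpolation=cv2.INTER_NEAREST)
b=cv2.resize(S0[160:215,25:105,::-1],None,fx=9,fy=9,interpolation=cv2.INTER_NEAREST)
w=np.zeros((600,800,3),np.uint8)
a=cv2.resize(a,(400,320));b=cv2.resize(b,(400,275));w=np.zeros((320,800,3),np.uint8);w[:,:400]=a;w[:275,400:]=b
cv2.imwrite("pics/s4.png",w)
u=proj(S,ctrl.get_obs()["ee_pos"]);print("A",(u[0]+.5-285)*8,(u[1]+.5-130)*8)
for s in(-50,0,50):
    u=proj(S,np.array([266.5,-564.8,188.5])+s*np.array([.427,-.904,0]));print("B",400+(u[0]+.5-25)*5,(u[1]+.5-160)*5)
E
```

```text
A 201.88752700131363 183.22693387281174
B 737.2874489426056 134.37909404039146
B 682.68977986314 187.07107833203153
B 626.3125236166511 241.48053482773065
```

View pics/s4.png

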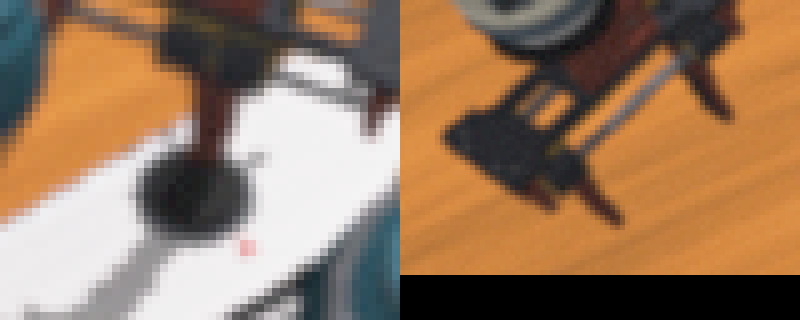

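The left half shows the shut tips at about (212,165), against a TCP projection of (202,183). The right half, from the start, shows the same upward offset, so the visible tips seem to sit higher than the reported TCP. I'll probe downwards for contact.

servo_tool(
  increments=[
    [0,0,-0.2,0,0,0,-1],
    [0,0,-0.4,0,0,0,-1],
    [0,0,-0.6,0,0,0,-1],
    [0,0,-0.6,0,0,0,-1],
  ],
)

```text
t: 5.43
ee_pos: [443.5, 258.6, 62.7]
orientation: [1.444, 2.79, 0.0]
ft_force: [-1.9, -1.9, 10.8]
width: 0.3
grasp_force: 5.2
```

servo_tool(
  increments=[
    [0,0,0.6,0,0,0,0],
    [0,0,0.6,0,0,0,0],
    [0,0,0.6,0,0,0,0.2],
    [0,0,0.6,0,0,0,0.2],
    [0,0,0.6,0,0,0,0.4],
    [0,0,0.6,0,0,0,0.4],
    [0,0,0.6,0,0,0,0.4],
    [0,0,0.6,0,0,0,0.4],
    [0,0,0,0,0,0,0.4],
    [0,0,-0.2,0,0,0,0.4],
    [0,0,-0.4,0,0,0,0.4],
    [0,0,-0.4,0,0,0,0],
    [0,0,-0.4,0,0,0,-0.5],
    [0,0,-0.4,0,0,0,-1],
    [0,0,-0.4,0,0,0,-1],
    [0,0,-0.4,0,0,0,-1],
    [0,0,-0.4,0,0,0,-1],
    [0,0,-0.4,0,0,0,-1],
    [0,0,-0.4,0,0,0,-1],
    [0,0,-0.4,0,0,0,-1],
  ],
)

```text
t: 7.1
ee_pos: [440.3, 256.5, 57.6]
orientation: [-1.442, -2.787, 0.009]
ft_force: [-7.0, -5.8, 7.1]
width: 13.5
grasp_force: 30.0
```

servo_tool(
  increments=[
    [-0.3,-0.2,0,0,0,0,-0.3],
    [-0.3,-0.2,0,0,0,0,-0.3],
    [-0.3,-0.2,0,0,0,0,-0.3],
    [-0.3,-0.2,0,0,0,0,-0.3],
    [-0.3,-0.2,-0.3,0,0,0,-0.3],
    [-0.3,-0.2,-0.6,0,0,0,-0.3],
    [-0.3,-0.2,-0.9,0,0,0,-0.3],
    [-0.3,-0.2,-1.2,0,0,0,-0.3],
    [-0.3,-0.2,-1.5,0,0,0,-0.3],
    [-0.3,-0.2,-1.5,0,0,0,-0.3],
    [-0.3,-0.2,-1.5,0,0,0,-1],
    [-0.3,-0.2,-1.5,0,0,0,-1],
    [-0.3,-0.2,-1.5,0,0,0,-1],
    [-0.3,-0.2,-1.5,0,0,0,-1],
    [-0.3,-0.2,-1.5,0,0,0,-1],
    [-0.3,-0.2,-1.5,0,0,0,-1],
    [-0.3,-0.2,-1.5,0,0,0,-1],
    [-0.3,-0.2,-1.5,0,0,0,-1],
  ],
)

```text
t: 8.6
ee_pos: [440.3, 256.4, 43.1]
orientation: [-1.444, -2.79, 0.0]
ft_force: [-1.3, -0.9, 1.9]
width: 13.7
grasp_force: 30.0
```

servo_tool(
  increments=[
    [0,0,0,0,0,-5,-1],
    [0,0,0,0,0,-10,-1],
    [0,0,0,0,0,-15,-1],
    [0,0,0,0,0,-20,-1],
    [0,0,0,0,0,-25,-1],
    [0,0,0,0,0,-30,-1],
    [0,0,0,0,0,-30,-1],
  ],
)

```text
t: 9.18
ee_pos: [439.3, 256.1, 43.1]
orientation: [-2.122, -2.315, 0.003]
ft_force: [-3.7, -2.0, 5.3]
width: 13.9
grasp_force: 30.0
```

servo_tool(
  increments=[
    [-0.1,0,0,0,0,-6,-1],
    [-0.2,0,0,0,0,-12,-1],
    [-0.2,0,0,0,0,-18,-1],
    [-0.2,0,0,0,0,-24,-1],
    [-0.2,0,0,0,0,-30,-1],
    [-0.2,0,0,0,0,-36,-1],
    [-0.2,0,0,0,0,-42,-1],
    [-0.2,0,0,0,0,-48,-1],
    [-0.2,0,0,0,0,-54,-1],
    [-0.2,0,0,0,0,-60,-1],
    [-0.2,0,0,0,0,-60,-1],
  ],
)

```text
t: 10.1
ee_pos: [437.7, 256.8, 43.1]
orientation: [-2.995, -0.945, 0.001]
ft_force: [-4.0, 2.0, 4.5]
width: 14.0
grasp_force: 30.0
```

servo_tool(
  increments=[
    [0,0,0,0,0,-6,-1],
    [-0.1,0,0,0,0,-12,-1],
    [-0.1,0,0,0,0,-18,-1],
    [-0.1,0,0,0,0,-24,-1],
    [-0.1,0,0,0,0,-28,-1],
    [-0.1,0,0,0,0,-30,-1],
    [-0.1,0,0,0,0,-32,-1],
    [-0.1,0,0,0,0,-34,-1],
    [-0.1,0,0,0,0,-36,-1],
    [-0.1,0,0,0,0,-36,-1],
  ],
)

```text
t: 10.93
ee_pos: [437.2, 257.6, 43.1]
orientation: [-3.14, 0.015, -0.0]
ft_force: [-4.5, 6.9, 1.5]
width: 14.8
grasp_force: 31.3
```

```bash
python3 - <<'E'
from h import *
o=ctrl.get_obs();print({k:np.round(o[k],3) for k in("ee_pos","orientation","ft_force","moment","qpos","width")})
E
```

```text
{'ee_pos': array([437.223, 257.612,  43.119]), 'orientation': array([-3.14 ,  0.015, -0.   ]), 'ft_force': array([-4.464,  6.916,  1.498]), 'moment': array([1.302, 0.873, 0.783]), 'qpos': array([5.080e-01, 4.820e-01, 1.976e+00, 1.000e-03, 6.820e-01, 2.088e+00]), 'width': np.float64(14.799)}
```

servo_tool(
  increments=[
    [0,0,0,0,0,0,-0.3],
    [0,0,0,0,0,0,-0.2],
    [0,0,0,0,0,0,-0.2],
    [0,0,0,0,0,0,-0.2],
    [0,0,1,0,0,0,-0.2],
    [0,0,2,0,0,0,-0.2],
    [0,0,4,0,0,0,0],
    [0,0,8,0,0,0,1],
    [0,0,12,0,0,0,1],
    [0,0,16,0,0,0,1],
    [0,0,20,0,0,0,1],
    [0,0,24,0,0,0,1],
    [0,0,25,0,0,0,1],
    [0,0,25,0,0,0,1],
  ],
)

```text
t: 12.1
ee_pos: [439.3, 257.4, 297.8]
orientation: [-3.137, 0.02, -0.012]
ft_force: [0.4, -0.0, 0.1]
width: 84.9
grasp_force: 0.0
```

```bash
python3 - <<'E'
from h import *
S=grab("scene");T=grab("top")
a=cv2.resize(S["image"][120:200,270:370,::-1],(500,400),interpolation=cv2.INTER_CUBIC)
b=cv2.resize(T["image"][200:248,170:230,::-1],(300,240),interpolation=cv2.INTER_CUBIC)
w=np.zeros((400,800,3),np.uint8);w[:,:500]=a;w[:240,500:]=b;cv2.imwrite("pics/s5.png",w)
o=ctrl.get_obs();print(o["ee_pos"],o["width"])
E
```

```text
[436.87235714 256.13901374 292.81462867] 87.81912142727931
```

View pics/s5.png

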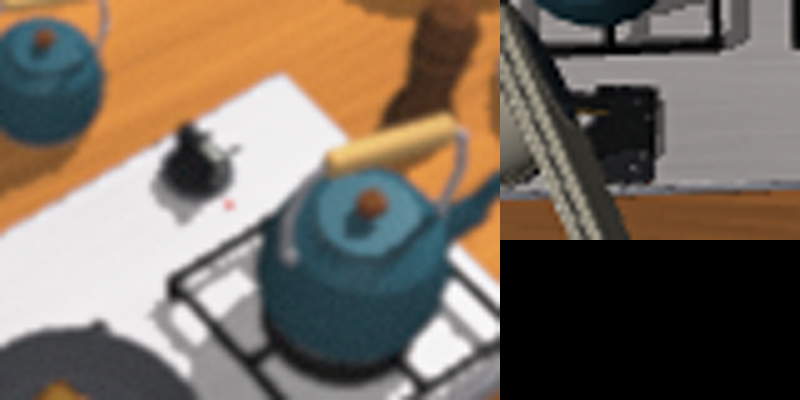

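The left knob's bar now runs from (188,130) to (220,155), pointing at the red dot at (230,205), so it is off. The kettle hasn't moved. Next I'll move over the handle.

servo_tool(
  increments=[
    [2,0.2,0,0,0,7,1],
    [4,0.4,0,0,0,14,1],
    [6,0.6,0,0,0,21,1],
    [8,0.8,0,0,0,28,1],
    [10,1,0,0,0,35,1],
    [12,1.2,0,0,0,42,1],
    [14,1.4,0,0,0,49,1],
    [15,1.5,0,0,0,56,1],
    [16,1.6,0,0,0,63,1],
    [16.6,1.6,0,0,0,70,1],
    [16.6,1.6,0,0,0,76,1],
    [16.6,1.6,0,0,0,78.5,1],
    [16.6,1.6,0,0,0,78.5,1],
    [16.6,1.6,0,0,0,78.5,1],
    [16.6,1.6,-3,0,0,78.5,1],
    [16.6,1.6,-5,0,0,78.5,1],
    [16.6,1.6,-7,0,0,78.5,1],
    [16.6,1.6,-8,0,0,78.5,1],
    [16.6,1.6,-8,0,0,78.5,1],
  ],
)

```text
t: 13.78
ee_pos: [601.3, 271.6, 209.5]
orientation: [-2.445, -1.97, 0.009]
ft_force: [-0.0, 0.1, -0.1]
width: 87.6
grasp_force: 0.0
```

servo_tool(
  increments=[
    [0,0,0,0,0,0,0],
    [0,0,0,0,0,0,-0.2],
    [0,0,0,0,0,0,-0.4],
    [0,0,0,0,0,0,-0.4],
    [0,0,0,0,0,0,-0.6],
    [0,0,0,0,0,0,-0.6],
    [0,0,0,0,0,0,-1],
    [0,0,0,0,0,0,-1],
    [0,0,0,0,0,0,-1],
    [0,0,0,0,0,0,-1],
    [0,0,0,0,0,0,-1],
    [0,0,0,0,0,0,-1],
    [0,0,0,0,0,0,-1],
    [0,0,0,0,0,0,-1],
    [0,0,0,0,0,0,-1],
    [0,0,0,0,0,0,-1],
  ],
)

```text
t: 15.12
ee_pos: [603.5, 272.4, 213.0]
orientation: [2.446, 1.972, 0.0]
ft_force: [1.0, -0.2, -0.6]
width: 17.6
grasp_force: 30.0
```

servo_tool(
  increments=[
    [0,0,0.3,0,0,0,-1],
    [0,0,0.6,0,0,0,-1],
    [0,0,1,0,0,0,-1],
    [0,0,1.5,0,0,0,-1],
    [0,0,2.5,0,0,0,-1],
    [0,0,4,0,0,0,-1],
    [0,0,5.5,0,0,0,-1],
    [0,0,6.5,0,0,0,-1],
    [0,0,7,0,0,0,-1],
    [0,0,7,0,0,0,-1],
  ],
)

```text
t: 15.95
ee_pos: [604.0, 272.8, 284.9]
orientation: [2.445, 1.971, 0.004]
ft_force: [-0.0, 0.4, -5.2]
width: 18.1
grasp_force: 30.0
```

```bash
python3 - <<'E'
from h import *
S=grab("scene")
h=cv2.cvtColor(S["image"],cv2.COLOR_RGB2HSV)
m=((h[...,0]>90)&(h[...,0]<108)&(h[...,1]>90)&(h[...,2]>30)).astype(np.uint8)
n,l,st,ce=cv2.connectedComponentsWithStats(m)
for k in range(1,n):
    if st[k,4]>60:print(st[k],ce[k].round(1))
o=ctrl.get_obs();print({k:np.round(o[k],3) for k in("ee_pos","ft_force","moment","width","grasp_force")})
E
```

```text
[259 125  31  23 402] [277.6 136.6]
[ 324  141   55   40 1111] [346.2 160.9]
[349 224  33  32 406] [362.  243.5]
[344 228  13  14  67] [349.3 234.2]
{'ee_pos': array([603.452, 272.551, 283.535]), 'ft_force': array([-0.227, -0.362, -7.143]), 'moment': array([-0.033, -0.043,  0.066]), 'width': np.float64(17.769), 'grasp_force': np.float64(29.997)}
```

servo_tool(
  increments=[
    [0,0,1,0,0,0,-1],
    [0,0,2.5,0,0,0,-1],
    [0,0,4,0,0,0,-1],
    [0,-0.5,5,0,0,0,-1],
    [-0.2,-1.5,5.5,0,0,0,-1],
    [-0.4,-3,6,0,0,0,-1],
    [-0.6,-5,6,0,0,0,-1],
    [-0.8,-7.5,6,0,0,0,-1],
    [-1.2,-10.5,6,0,0,0,-1],
    [-1.5,-13.5,6,0,0,0,-1],
    [-1.8,-16.5,6,0,0,0,-1],
    [-2.2,-19.5,6,0,0,0,-1],
    [-2.5,-22.5,6,0,0,0,-1],
    [-2.8,-25.5,6,0,0,0,-1],
    [-3.2,-28.5,6,0,0,0,-1],
    [-3.5,-31.5,6,0,0,0,-1],
    [-3.8,-34.5,6,0,0,0,-1],
    [-4.2,-37.5,6,0,0,0,-1],
    [-4.5,-40.5,6,0,0,0,-1],
    [-4.8,-43.5,6,0,0,0,-1],
  ],
)

```text
t: 17.67
ee_pos: [553.3, -164.9, 342.4]
orientation: [-2.446, -1.97, 0.002]
ft_force: [0.2, 0.4, -6.9]
width: 17.8
grasp_force: 30.0
```

servo_tool(
  increments=[
    [-0.35,-3,0,0,0,0,-1],
    [-0.7,-6,0,0,0,0,-1],
    [-1,-9,0,0,0,0,-1],
    [-1.3,-11.5,0,0,0,0,-1],
    [-1.55,-13.8,0,0,0,0,-1],
    [-1.75,-15.7,0,0,0,0,-1],
    [-1.9,-17.2,0,0,0,0,-1],
    [-2.05,-18.2,0,0,0,0,-1],
    [-2.15,-18.9,0,0,0,0,-1],
    [-2.15,-18.9,-1,0,0,0,-1],
    [-2.15,-18.9,-3,0,0,0,-1],
    [-2.15,-18.9,-5,0,0,0,-1],
    [-2.15,-18.9,-7,0,0,0,-1],
    [-2.15,-18.9,-9,0,0,0,-1],
    [-2.15,-18.9,-11,0,0,0,-1],
    [-2.15,-18.9,-12,0,0,0,-1],
    [-2.15,-18.9,-13,0,0,0,-1],
    [-2.15,-18.9,-13,0,0,0,-1],
    [-2.15,-18.9,-13,0,0,0,-1],
    [-2.15,-18.9,-13,0,0,0,-1],
  ],
)

```text
t: 19.33
ee_pos: [534.6, -351.8, 214.2]
orientation: [2.444, 1.971, 0.001]
ft_force: [-0.4, -1.5, -7.0]
width: 17.7
grasp_force: 30.0
```

```bash
python3 - <<'E'
from h import *
S=grab("scene");T=grab("top");import pickle;pickle.dump((S,T),open("pl.pkl","wb"))
a=cv2.resize(S["image"][190:300,120:270,::-1],(600,440),interpolation=cv2.INTER_CUBIC)
b=cv2.resize(T["image"][170:250,300:350,::-1],(200,320),interpolation=cv2.INTER_CUBIC)
w=np.zeros((440,800,3),np.uint8);w[:,:600]=a;w[:320,600:]=b;cv2.imwrite("pics/s6.png",w)
o=ctrl.get_obs();print({k:np.round(o[k],3) for k in("t","ee_pos","ft_force","moment","width")})
E
```

```text
{'t': np.float64(19.433), 'ee_pos': array([ 534.581, -351.96 ,  214.368]), 'ft_force': array([-0.434,  0.126, -7.285]), 'moment': array([ 0.011, -0.111,  0.029]), 'width': np.float64(17.798)}
```

View pics/s6.png

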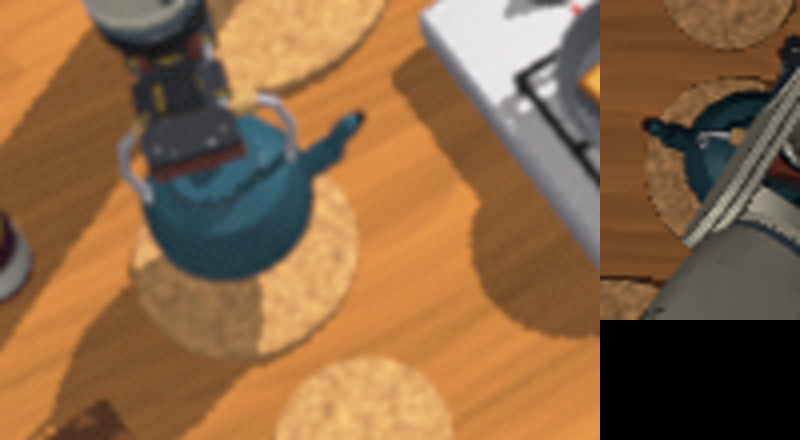

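Crop of the scene: the kettle hangs upright over the 200 mm mat, with body edges at (148,205) and (313,205) and mat edges at u=133 and u=357. I'll check the numbers.

```bash
python3 - <<'E'
from h import *
import pickle
S,T=pickle.load(open("pl.pkl","rb"))
c=(538.6,-354.7)
for z in(100,126,140):
    u=proj(S,(*c,z));print("S axis crop",z,((u[0]+.4-120)*4,(u[1]+.4-190)*4))
for z in(106,126,146):
  a=np.linspace(0,2*np.pi,90);P=np.array([proj(S,(c[0]+70*np.cos(t),c[1]+70*np.sin(t),z)) for t in a])
  Q=np.array([proj(T,(c[0]+70*np.cos(t),c[1]+70*np.sin(t),z)) for t in a])
  print(z,"S pred u edges",(P[:,0].min()+.4-120)*4,(P[:,0].max()+.4-120)*4,"T top/left",600+(Q[:,0].min()+.4-300)*4,(Q[:,1].min()+.4-170)*4)
R=100;P=np.array([proj(S,(538+R*np.cos(t),-354.5+R*np.sin(t),12)) for t in a]);Q=np.array([proj(T,(538+R*np.cos(t),-354.5+R*np.sin(t),12)) for t in a])
print("mat S",(P[:,0].min()+.4-120)*4,(P[:,0].max()+.4-120)*4,(P[:,1].max()+.4-190)*4,"T",600+(Q[:,0].min()+.4-300)*4,(Q[:,1].min()+.4-170)*4)
E
```

```text
S axis crop 100 (np.float64(230.0584178120249), np.float64(209.86927582254793))
S axis crop 126 (np.float64(224.62226919272473), np.float64(196.8379261053634))
S axis crop 140 (np.float64(221.61968410135842), np.float64(189.64023172256418))
106 S pred u edges 144.75706577400877 312.4896561803936 T top/left 686.7181599119651 92.56681667938255
126 S pred u edges 139.46982160077312 309.36719337838406 T top/left 689.561436541479 90.34399430580959
146 S pred u edges 134.0453745245469 306.1641306655523 T top/left 692.4719767551096 88.06881638676418
mat S 133.73213784985353 359.831012474683 359.51506248665623 T 647.0352686719475 76.21550472432011
```

servo_tool(
  increments=[
    [0,0,-0.8,0,0,0,-1],
    [0,0,-2,0,0,0,-1],
    [0,0,-3.2,0,0,0,-1],
    [0,0,-4.4,0,0,0,-1],
    [0,0,-5.3,0,0,0,-1],
    [0,0,-6,0,0,0,-1],
    [0,0,-6.4,0,0,0,-1],
    [0,0,-6.7,0,0,0,-1],
    [0,0,-6.9,0,0,0,-1],
    [0,0,-7,0,0,0,-1],
    [0,0,-7,0,0,0,-1],
    [0,0,-7,0,0,0,-1],
  ],
)

```text
t: 20.43
ee_pos: [534.1, -351.7, 143.5]
orientation: [2.445, 1.971, 0.0]
ft_force: [-0.4, 0.1, -6.8]
width: 18.2
grasp_force: 30.0
```

servo_tool(
  increments=[
    [0,0,-0.1,0,0,0,-1],
    [0,0,-0.2,0,0,0,-1],
    [0,0,-0.25,0,0,0,-1],
    [0,0,-0.3,0,0,0,-1],
    [0,0,-0.3,0,0,0,-1],
  ],
)

```text
t: 20.85
ee_pos: [533.9, -351.6, 140.1]
orientation: [2.446, 1.972, -0.0]
ft_force: [0.3, 0.2, -5.2]
width: 18.0
grasp_force: 30.0
```

servo_tool(
  increments=[
    [0,0,-0.05,0,0,0,-1],
    [0,0,-0.1,0,0,0,-1],
    [0,0,-0.15,0,0,0,-1],
    [0,0,-0.15,0,0,0,-1],
  ],
)

```text
t: 21.18
ee_pos: [534.3, -352.3, 139.9]
orientation: [2.444, 1.971, 0.0]
ft_force: [-1.3, -0.6, 4.6]
width: 17.6
grasp_force: 30.0
```

servo_tool(
  increments=[
    [0,0,0.05,0,0,0,-0.5],
    [0,0,0.05,0,0,0,-0.3],
    [0,0,0.05,0,0,0,0],
    [0,0,0.05,0,0,0,0.3],
    [0,0,0.05,0,0,0,0.3],
    [0,0,0.05,0,0,0,0.3],
    [0,0,0.05,0,0,0,0.3],
    [0,0,0.05,0,0,0,0.3],
    [0,0,1,0,0,0,0.3],
    [0,0,3,0,0,0,0.3],
    [0,0,6,0,0,0,0.3],
    [0,0,9,0,0,0,0.3],
    [0,0,13,0,0,0,0.3],
    [0,0,17,0,0,0,0.3],
    [-3,0,20,0,0,0,0.3],
    [-7,0,20,0,0,0,0.3],
    [-11,0,20,0,0,0,0.3],
    [-14,0,20,0,0,0,0.3],
    [-14,0,20,0,0,0,0.3],
    [-14,0,20,0,0,0,0.3],
  ],
)

```text
t: 22.85
ee_pos: [392.9, -351.7, 339.9]
orientation: [2.446, 1.968, 0.001]
ft_force: [-0.2, 0.3, 0.8]
width: 57.1
grasp_force: 0.0
```

```bash
python3 - <<'E'
from h import *
S=grab("scene")
h=cv2.cvtColor(S["image"],cv2.COLOR_RGB2HSV)
m=((h[...,0]>90)&(h[...,0]<108)&(h[...,1]>90)&(h[...,2]>30)).astype(np.uint8)
n,l,st,ce=cv2.connectedComponentsWithStats(m)
for k in range(1,n):
    if st[k,4]>60:print(st[k],ce[k].round(1))
# predicted silhouette width of the body at the mat centre
a=np.linspace(0,6.28,90)
for z in(12+20,12+40):
    P=np.array([proj(S,(538+70*np.cos(t),-354.5+70*np.sin(t),z)) for t in a]);print(z,P.min(0),P.max(0))
P=np.array([proj(S,(538+60*np.cos(t),-354.5+60*np.sin(t),12)) for t in a]);print("base",P.min(0),P.max(0))
o=ctrl.get_obs();print({k:np.round(o[k],2) for k in("t","ee_pos","ft_force")})
# right knob / pan / jar / mill change since the start
import pickle;S0=pickle.load(open("scene.pkl","rb"))["image"].astype(int)
D=np.abs(S0-S["image"]).max(2)
for nm,u,v in(("knobR",257,184),("pan",285,208),("jar",114,252),("mill",358,132)):print(nm,np.percentile(D[v-9:v+10,u-9:u+10],[50,90]))
E
```

```text
[259 125  31  23 400] [277.5 136.5]
[348 224  34  32 406] [361.9 243.5]
[ 162  229   50   38 1080] [181.9 248.3]
[345 228  12  14  64] [349.4 234. ]
32 [160.3848511  231.84843214] [200.42156358 269.00298239]
52 [159.17940298 229.39647434] [199.70909392 266.88276322]
base [164.39972997 236.75072159] [198.30236217 268.31196361]
{'t': np.float64(22.9), 'ee_pos': array([ 394.01, -351.82,  339.6 ]), 'ft_force': array([ 0.15, -0.24,  0.8 ])}
knobR [3. 6.]
pan [3. 5.]
jar [ 4. 63.]
mill [3. 6.]
```

```bash
python3 -c "
from workcell import ctrl
print(ctrl.close_job())"
```

```text
the job is handed in; nothing more can be done
None
```

I turned the left (kettle) burner's knob clockwise to its stop. I then set the kettle down upright within about 5 mm of the middle of the 200 mm cork mat. The pan, its knob and the pepper mill look unchanged in the camera. The jar area's pixels changed, probably from arm shadow, and I did not check further. The job was handed in at about 23 s.

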